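# Click the two bottle stops home

## Task

Secure the little bottle lying in the cradle: push each of the two sliding stops along the rail toward the bottle until it clicks into its notch, and leave both clicked in. Push only from the outside, with the fingertips off the inner faces that look at the bottle: grip and pinch nothing. Do not shove a stop past its notch into the bottle, and leave the bottle and the other things where they are.

Things in the scene. Friction and masses are not known exactly. Their poses are not given: they have to be found in the camera images.
- cradle: Bottle cradle: a fixed dark oak board 130 (x) x 450 (y) x 18 mm; origin at the centre of its underside; x points away from the robot, y along the rail to the left, at most 15 degrees askew to the world. A steel rail runs along y at x = -40 mm, its top at z = 38 mm. The bottle lies in a wooden V trough behind it, its axis at x = +28, z = 53 mm.
- little_bottle: Small stoppered liqueur bottle, 47 mm diameter, 166 mm long, loose, lying along the rail in the trough; origin at the centre of its base (right end), its z axis along the bottle to the mouth (left end). About 0.24 kg.
- index_strip: Brass strip on the rail, placed differently along it each time; origin at its middle, on the rail's top, axes as the cradle. 99 mm left and right of its middle it has a V notch, 9 mm wide, between two humps 4.5 mm high: from outside a gentle ramp (36 mm long), a 4 mm crest, the notch, and a second crest on the bottle's side.
- left_notch (a point): bottom of the left stop's notch, on the rail's top; y along the rail to the left
- right_notch (a point): bottom of the right stop's notch, on the rail's top; y along the rail to the left
- left_stop (a joint): travel of the left stop along the rail, m; 0 at the rail's left end, growing as it is pushed right, toward the bottle (to 0.13). It slides with about 2 N and climbs the ramp with 3 to 5 N (single noisy readings up to 9 N); then the ball drops into the notch: the force falls away, the stop snaps ahead up to 4 mm, its brass pin sinks. From there, forcing it out of the notch takes about 12 N.
- right_stop (a joint): travel of the right stop along the rail, m; 0 at the rail's right end, growing as it is pushed left, toward the bottle (to 0.13). Forces and click as for the left stop.
- left_ball (a point): foot of the sprung ball under the left stop: on the rail's top, in the mid plane of its plate. The stop is clicked in when this is at left_notch. The stop is an aluminium carriage on the rail, 50 mm long, topped by an upright wooden plate across it, 10 mm thick along the rail, 100 mm wide (10 mm to the robot's side of the rail's line, 90 mm beyond), top edge 97 mm above the table.
- right_ball (a point): the same point of the right stop, a mirror image of the left one
- left_push (a point): point on the outer (left) face of the left stop's plate, above the rail, 88 mm above the table; push here to the right. The face goes down to 60 mm over the table above the carriage.
- right_push (a point): point on the outer (right) face of the right stop's plate, 88 mm above the table; push here to the left
- left_pad: inner board (5 mm, on short springs, gives 1.5 mm) of the left stop's plate, facing the bottle, with a round cork pad that stands about 8 mm short of the bottle when the stop is clicked in; not to be touched by the fingers; origin as left_ball
- right_pad: inner board of the right stop's plate, as on the left; not to be touched by the fingers; origin as right_ball
- cork_upright: loose wine cork standing on end behind the cradle, 24 mm diameter, 46 mm high; origin at the centre of its underside
- cork_lying: loose wine cork lying behind the cradle, 51 x 37 x 24 mm; origin at the centre of its underside
- stopper: loose ribbed bottle stopper standing behind the cradle, 35 mm wide, 48 mm high; origin at the centre of its underside
- cork_round: loose mushroom-headed cork standing in front of the cradle, 35 mm diameter, 47 mm high; origin at the centre of its underside
- cork_front: loose wine cork lying in front of the cradle, 41 x 51 x 24 mm; origin at the centre of its underside

How it is judged:
By the outcome, as a careful person would: the job done as asked, in the order asked, and still so for the second after the job is handed in, with the robot touching nothing.
It also fails if it takes over 58 s, if anything falls off the work surface, if the arm or the gripper's body presses on something with over 40 N, if the wrist force passes 120 N, or if a joint passes its speed limit or range.

## Robot

A 6-joint arm with a two-finger parallel gripper is mounted at the origin on a cart in front of the work surface, level with it; the furniture and walls round the work are solid. World frame = base frame: x ahead of the robot, y to its left, z up, the work surface at z = 0. Lengths are in mm, angles in rad, forces in N, time in s.
With the tool pointing down it reaches from about 275 to 1000 mm from the base axis. Payload 8.4 kg.
Tool frame: the origin (TCP) lies at the very end of the fingers, on their centre line; the grasp point (between the pads) lies 19 mm behind it; z points along the fingers, y is the line along which they close (so a half turn about z gives the same grasp; the last joint's range is limited). The gripper opens to 85 mm and grips with 20 to 120 N. Pads are 22 mm wide; open, the fingers measure 114 mm over their backs; the gripper's body (76 mm by 85 mm) begins 54 mm behind the grasp point. The pads swing forward as they close: fully open they stand 13 mm farther back than shut.
Start: joints at [-1.161, 0.353, 1.633, -0, 1.155, -0.002], TCP at [250.161, -572.754, 231.281] pointing down, gripper open.
Joint ranges: [-2.63, 2.63], [-0.92, 2.1], [0.06, 2.66], [-1.3, 4.44], [0, 2.69], [-3.02, 3.02]. Speed limits (rad/s): [2.22, 2.22, 2.79, 3.14, 3.14, 3.14].

## Interface

Orientations are given as [roll, pitch, yaw] about the fixed x, y, z axes, in that order (R = Rz(yaw) Ry(pitch) Rx(roll)).
In Python, from rig import sensors, grab_frame, camera_params, order gives the robot as it stands. The module is installed in compiled form; this text tells all that it offers.
- The arm moves only by the tool move_arm, never from a script. Its argument "motion" is a list of rows, each a list of 7 numbers: the turn, a rotation vector about the tool's x, y, z in fractions of the full range, 1 being 2 rad, then the shift along the tool's x, y, z in parts of the range, where 1.0 means 0.8 m, then the finger opening in m, from 0 to 0.0854. A call has 1 to 8 rows; each row is the pose to reach, as a shift and turn from the pose commanded when the call began, along the tool's axes at that moment; what a row does not reach only later rows make up. A row lasts 1/8 s, in which the tool goes at most 62.5 mm and 10.7 degrees, less where a joint would pass 70% of its speed; a pose out of reach is approached as far as the arm can. A call with a gripper value outside its range is refused whole. The fingers move at their own pace and stop on an object; "grip_force" is the grip in N (left out, the last holds). Time passes only in rows, so rows that repeat a pose let the fingers close. It gives the time, the measured TCP pose, the force, the opening and the grip force at its end, in the units of the state.
- sensors.sense(): the state, without advancing time (a new reading comes with each control period).
- grab_frame(name): name is "scene" or "top" or "wrist"; returns (picture, depth): 400x640x3 uint8, red, green, blue; 400x640 float32, mm along the optical axis (not along the pixel's ray), 0 where there is no reading.
- camera_params(name): a dict with "camera_matrix" (3x3 intrinsics, pixels), "world_from_camera" (4x4, takes a point from camera to world coordinates). Camera axes: x right, y down, z forward; pixel columns grow to the right and rows downward; lengths in mm; the calibration is good to about 2 mm. The wrist camera is an equidistant fisheye: a pixel r from the principal point sees the ray r / f radians off the axis. A picture is of the moment at which its call begins: read the wrist's pose just before it. camera_params takes no time and is no camera call; for the wrist camera it gives the pose at the moment of the call.
- order.sign_off(): hands the job in; it is judged then, once.
The state is a dict: "clock": time; "qpos": joint angles; "qvel": joint speeds; "joint_efforts": joint torques, N m; "eef_pos": TCP position; "tcp_rot": TCP orientation; "contact_force": force on the tool from outside, world axes, zero at the start; "wrist_torque": the same for the moment, N m; "opening": opening from 0.0 (shut) to 1.0 (fully open); "grasp_force": force on a finger pad.
Only numpy, scipy, OpenCV 4.12 (cv2) and the standard library are available. Lean on these libraries where they do the work, as an engineer would, in place of code of your own. Each camera call takes 0.05 s, during which the arm holds its last target. There are 200 camera calls.

## Working session

There is one attempt and no reset: what is moved stays moved. The work goes in short steps, Python scripts to look and compute and a tool call to move; the robot and the scene stay as the last step left them, time stands still between calls to the robot, and variables do not carry over. Pictures are saved under pics/ and viewed, at most 10 in all, crops included, and the job is handed in when it is done.

Besides the shell and the picture viewer there is one more tool, called after "Request:" as name(argument=value, ...), one argument or row to a line, values as JSON. move_arm: Moves the arm, as the interface text tells. Its arguments: {"type":"object","properties":{"motion":{"type":"array","items":{"type":"array","items":{"type":"number"}}},"grip_force":{"type":"number"}},"required":["motion"]}

```bash
mkdir -p pics
python3 - <<'E'
from rig import *
import cv2,numpy as np
for n in("scene","top"):
    p,d=grab_frame(n); cv2.imwrite(f"pics/{n}0.png",p[:,:,::-1]); np.save(f"pics/{n}0.npy",d)
    c=camera_params(n); print(n,c["camera_matrix"].round(1).tolist(),c["world_from_camera"].round(3).tolist())
s=sensors.sense(); print({k:np.round(v,3).tolist() for k,v in s.items()})
E
```

```text
scene [[409.5, 0.0, 320.2], [0.0, 409.5, 202.4], [0.0, 0.0, 1.0]] [[-0.642, -0.431, 0.634, 31.188], [-0.767, 0.373, -0.523, 494.478], [-0.011, -0.822, -0.57, 584.994], [0.0, 0.0, 0.0, 1.0]]
top [[498.7, 0.0, 313.1], [0.0, 498.7, 204.6], [0.0, 0.0, 1.0]] [[-0.342, -0.917, 0.205, 355.894], [-0.94, 0.335, -0.07, 133.042], [-0.005, -0.216, -0.976, 1072.831], [0.0, 0.0, 0.0, 1.0]]
{'clock': 0.1, 'qpos': [-1.161, 0.354, 1.634, -0.0, 1.155, -0.002], 'qvel': [-0.002, -0.001, -0.003, 0.001, -0.0, 0.001], 'joint_efforts': [0.001, -60.636, -34.282, 0.0, 0.004, 0.0], 'eef_pos': [249.991, -572.392, 230.646], 'tcp_rot': [-3.14, 0.0, 0.412], 'contact_force': [0.454, -0.142, -0.453], 'wrist_torque': [-0.034, 0.04, -0.044], 'grasp_force': 0.0, 'opening': 1.001}
```

View pics/top0.png

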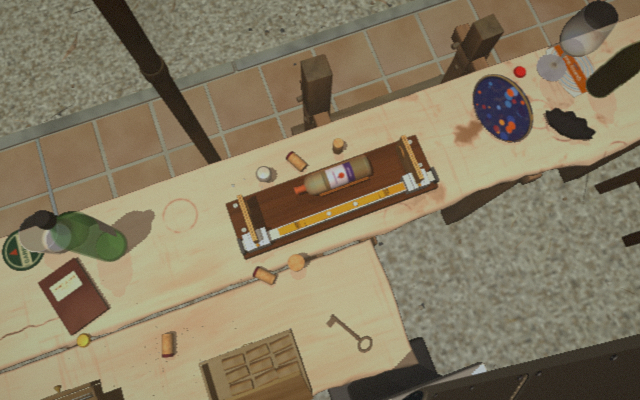

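View pics/scene0.png

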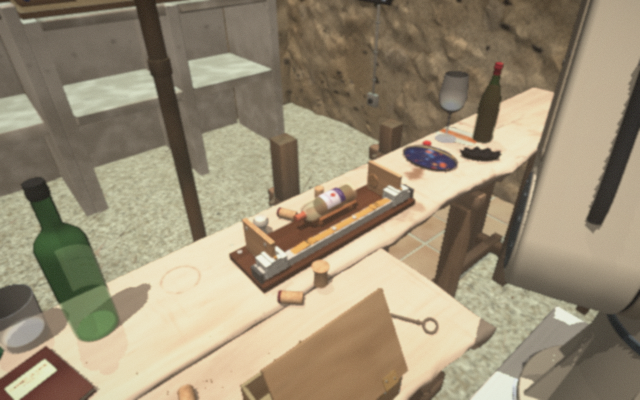

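The top view shows the cradle from about (227,205) to (438,185). The left stop's plate runs from (238,200) to (253,240), the right one's from (404,138) to (422,175), and the brass strip from (278,232) to (408,187). Two corks lie in front, at (264,275) and (297,262).

```bash
cat > h.py <<'E'
import numpy as np
from rig import camera_params
def onz(n,u,v,z,c=None):
    c=c or camera_params(n);K=c["camera_matrix"];T=c["world_from_camera"]
    r=T[:3,:3]@np.linalg.solve(K,[u,v,1.]);o=T[:3,3];return o+r*(z-o[2])/r[2]
def proj(n,P):
    c=camera_params(n);p=np.linalg.inv(c["world_from_camera"])@np.r_[P,1];q=c["camera_matrix"]@p[:3];return q[:2]/q[2]
E
python3 - <<'E'
import cv2,numpy as np
from h import *
p=cv2.imread("pics/top0.png")
cv2.imwrite("pics/topc.png",cv2.resize(p[125:285,220:445],None,fx=3.5,fy=3.5,interpolation=cv2.INTER_CUBIC))
d=np.load("pics/top0.npy");c=camera_params("top")
v,u=np.mgrid[:400,:640];K=c["camera_matrix"];T=c["world_from_camera"]
X=np.stack([(u-K[0,2])/K[0,0]*d,(v-K[1,2])/K[1,1]*d,d],-1)@T[:3,:3].T+T[:3,3]
np.save("pics/X.npy",X)
m=(X[...,2]>88)&(X[...,2]<106)&(u>215)&(u<450)&(v>120)&(v<260)
n,l,st,ce=cv2.connectedComponentsWithStats(m.astype(np.uint8))
for i in range(1,n):
    if st[i,4]>15:
        q=X[l==i];r=cv2.minAreaRect(q[:,:2].astype(np.float32));print(st[i],q.mean(0).round(1),r)
E
```

```text
[401 135  24  45 282] [ 584.3 -161.3   95.6] ((585.43115234375, -162.02540588378906), (99.6559829711914, 11.771904945373535), 0.5534878373146057)
[237 194  21  48 258] [580.9 195.8  96.2] ((581.9501953125, 195.9420166015625), (100.42041015625, 10.13686752319336), 0.640489399433136)
```

View pics/topc.png

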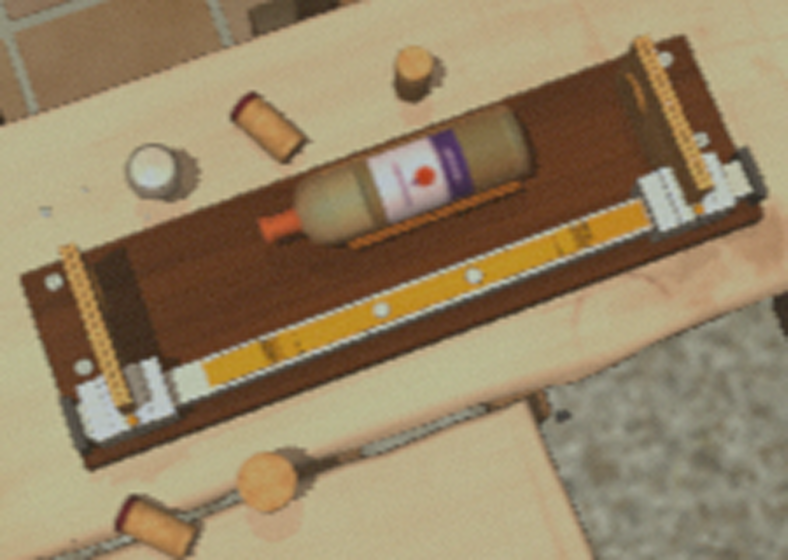

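The crop shows both plates, the brass strip with notches at crop (275,350) and (578,235), and its screws at (381,310) and (474,276).

Run:
```python
from h import *
f=lambda u,v,z:onz("top",220+(u+.5)/3.5-.5,125+(v+.5)/3.5-.5,z).round(1)
for n,u,v,z in[("Ldark",267,350,38),("Ldark2",292,345,41),("Rdark",578,235,38),("Rdark l",565,240,40),("Rdark r",588,232,40),("s1",381,310,38),("s2",474,276,38),("stripL",205,375,38),
("bdL near",90,468,18),("bdR near",763,218,18),("bdL far",22,275,18),("bdR far",685,36,18),("Lplate far",68,248,97),("Lplate near",122,405,97),("Rplate far",642,40,97),("Rplate near",706,186,97),("bottle base",530,150,53),("mouth",262,230,53)]:print(n,f(u,v,z))
```

```text
Ldark [544.7 107.9  38. ]
Ldark2 [541.8  92.8  41. ]
Rdark [546.7 -94.4  38. ]
Rdark l [546.1 -85.3  40. ]
Rdark r [ 546.  -100.3   40. ]
s1 [544.1  34.8  38. ]
s2 [544.5 -25.5  38. ]
stripL [543.1 147.9  38. ]
bdL near [516.8 232.3  18. ]
bdR near [ 521. -211.   18.]
bdL far [644.9 234.2  18. ]
bdR far [ 648.5 -211.4   18. ]
Lplate far [629.3 196.9  97. ]
Lplate near [532.3 196.7  97. ]
Rplate far [ 633.  -160.9   97. ]
Rplate near [ 537.5 -161.8   97. ]
bottle base [603.4 -83.4  53. ]
mouth [612.1  86.5  53. ]
```

The rows are not in the units I measure in: shifts go in shares of 0.8 m and turns go in shares of 2 rad. I convert before sending: 0.4114 m / 0.8 = 0.5143, 0.36 m / 0.8 = 0.45, -1.168 rad / 2 = -0.584.

Request:
move_arm(
  motion=[
    [0,0,-0.073,0.0643,-0.0328,0,0],
    [0,0,-0.146,0.1286,-0.0656,0,0],
    [0,0,-0.219,0.1929,-0.0984,0,0],
    [0,0,-0.292,0.2571,-0.1311,0,0],
    [0,0,-0.365,0.3214,-0.1639,0,0],
    [0,0,-0.438,0.3858,-0.1968,0,0],
    [0,0,-0.511,0.45,-0.2295,0,0],
    [0,0,-0.584,0.5143,-0.2623,0,0],
  ],
)

```text
clock: 1.1
eef_pos: [544.0, -214.2, 231.1]
tcp_rot: [-3.141, -0.0, 1.585]
contact_force: [0.4, -0.6, -0.3]
opening: -0.0
grasp_force: 0.0
```

Converted, 0.153 m / 0.8 = 0.1913, 0.148 m / 0.8 = 0.185.

Request:
move_arm(
  motion=[
    [0,0,0,0,0,0.0375,0],
    [0,0,0,0,0,0.0813,0],
    [0,0,0,0,0,0.125,0],
    [0,0,0,0,0,0.1625,0],
    [0,0,0,0,0,0.185,0],
    [0,0,0,0,0,0.1913,0],
    [0,0,0,0,0,0.1913,0],
  ],
)

```text
clock: 1.98
eef_pos: [543.5, -216.0, 78.7]
tcp_rot: [3.141, 0.0, 1.58]
contact_force: [0.5, -0.7, -0.7]
opening: 0.001
grasp_force: 0.0
```

Run:
```python
from rig import *
import cv2,numpy as np
s=sensors.sense(); print(s["eef_pos"],s["contact_force"])
p,d=grab_frame("scene");q,_=grab_frame("top")
a=cv2.resize(p[130:290,220:430],(788,600),interpolation=3);cv2.imwrite("pics/a1.png",a[:,:,::-1])
```

```text
[ 543.52322136 -215.97105185   78.69111887] [ 0.51226967 -0.70288357 -0.67552507]
```

View pics/a1.png

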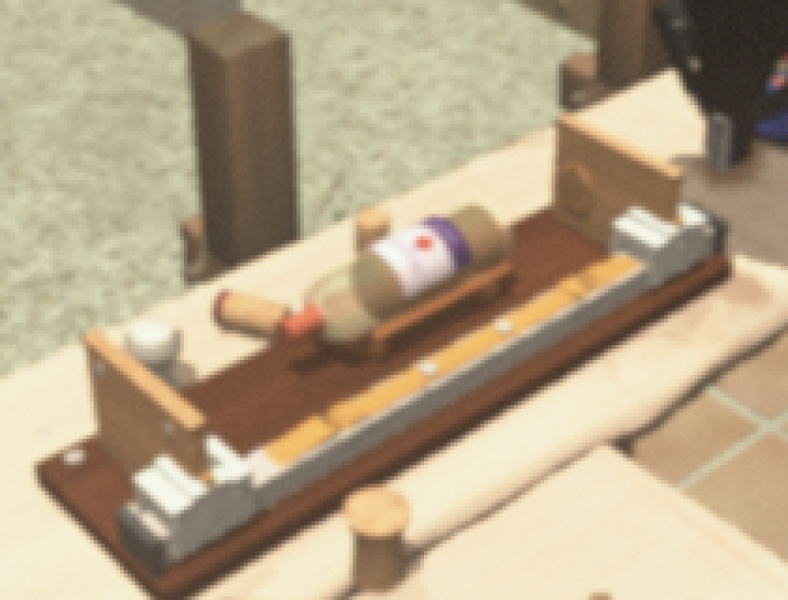

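The closed fingers stand outside the right stop, at crop (720,140), clear of everything. Approaching contact.

Converted, 0.048 m / 0.8 = 0.06, 0.045 m / 0.8 = 0.0563.

Request:
move_arm(
  motion=[
    [0,0,0,0.015,0,0,0],
    [0,0,0,0.03,0,0,0],
    [0,0,0,0.04,0,0,0],
    [0,0,0,0.045,0,0,0],
    [0,0,0,0.0488,0,0,0],
    [0,0,0,0.0525,0,0,0],
    [0,0,0,0.0563,0,0,0],
    [0,0,0,0.06,0,0,0],
  ],
)

```text
clock: 3.08
eef_pos: [542.9, -168.0, 78.4]
tcp_rot: [3.141, 0.0, 1.58]
contact_force: [-0.7, -3.9, 1.0]
opening: 0.004
grasp_force: 1.6
```

Converted, 0.024 m / 0.8 = 0.03, 0.021 m / 0.8 = 0.0263.

Request:
move_arm(
  motion=[
    [0,0,0,0.0038,0,0,0],
    [0,0,0,0.0075,0,0,0],
    [0,0,0,0.0113,0,0,0],
    [0,0,0,0.015,0,0,0],
    [0,0,0,0.0188,0,0,0],
    [0,0,0,0.0225,0,0,0],
    [0,0,0,0.0263,0,0,0],
    [0,0,0,0.03,0,0,0],
  ],
)

```text
clock: 4.08
eef_pos: [542.6, -143.8, 78.3]
tcp_rot: [3.142, 0.0, 1.58]
contact_force: [-0.9, -5.5, 2.3]
opening: -0.002
grasp_force: 2.6
```

```bash
cat >> h.py <<'E'
import cv2
def plates(tag):
    from rig import grab_frame,sensors
    s=sensors.sense();print(s["eef_pos"].round(1) if hasattr(s["eef_pos"],"round") else s["eef_pos"],s["contact_force"])
    p,d=grab_frame("top");cv2.imwrite(f"pics/{tag}.png",p[:,:,::-1])
    c=camera_params("top");K=c["camera_matrix"];T=c["world_from_camera"];v,u=np.mgrid[:400,:640]
    X=np.stack([(u-K[0,2])/K[0,0]*d,(v-K[1,2])/K[1,1]*d,d],-1)@T[:3,:3].T+T[:3,3]
    for sg in(1,-1):
        m=(abs(X[...,2]-96.5)<5)&(X[...,0]>590)&(X[...,0]<630)&(X[...,1]*sg>85)&(X[...,1]*sg<210)
        q=X[m];print("L" if sg>0 else "R",len(q),q.mean(0).round(1),np.percentile(q[:,1],[5,50,95]).round(1))
    return p,d,X
E
python3 -c "
from h import *
plates('t1')"
```

```text
[ 542.6 -143.8   78.3] [-0.93831071 -5.50356843  2.30082999]
L 100 [609.9 196.1  96. ] [191.5 196.1 200.6]
R 102 [ 609.4 -127.4   96.2] [-132.4 -127.1 -123. ]
```

Converted, 0.022 m / 0.8 = 0.0275, 0.02 m / 0.8 = 0.025.

Request:
move_arm(
  motion=[
    [0,0,0,0.0038,0,0,0],
    [0,0,0,0.0075,0,0,0],
    [0,0,0,0.0113,0,0,0],
    [0,0,0,0.015,0,0,0],
    [0,0,0,0.0188,0,0,0],
    [0,0,0,0.0225,0,0,0],
    [0,0,0,0.025,0,0,0],
    [0,0,0,0.0275,0,0,0],
  ],
)

```text
clock: 5.12
eef_pos: [542.4, -122.0, 78.3]
tcp_rot: [3.142, 0.0, 1.58]
contact_force: [-1.6, -5.5, 2.7]
opening: 0.001
grasp_force: 2.9
```

Converted, 0.002 m / 0.8 = 0.0025, 0.001 m / 0.8 = 0.0013.

Request:
move_arm(
  motion=[
    [0,0,0,0.0006,0,0,0],
    [0,0,0,0.0013,0,0,0],
    [0,0,0,0.0019,0,0,0],
    [0,0,0,0.0025,0,0,0],
  ],
)

```text
clock: 5.62
eef_pos: [542.3, -119.7, 78.3]
tcp_rot: [3.142, -0.0, 1.58]
contact_force: [-0.3, -2.8, 1.3]
opening: -0.001
grasp_force: 1.3
```

Converted, 0.001 m / 0.8 = 0.0013, 0.0005 m / 0.8 = 0.0006.

Request:
move_arm(
  motion=[
    [0,0,0,0.0006,0,0,0],
    [0,0,0,0.0013,0,0,0],
  ],
)

```text
clock: 5.88
eef_pos: [542.1, -118.3, 78.0]
tcp_rot: [-3.141, -0.001, 1.58]
contact_force: [0.7, -0.1, -0.6]
opening: -0.001
grasp_force: 0.0
```

```bash
python3 -c "
from h import *
plates('t2');plates('t3')"
```

```text
[ 542.1 -118.3   78. ] [ 0.70876584 -0.11155097 -0.56054357]
L 96 [610.  196.1  96.3] [191.7 196.2 200.7]
R 96 [ 609.9 -101.7   96.4] [-106.5 -101.7  -96.9]
[ 542.1 -118.3   78.1] [-0.28683315  0.2009536   0.15010856]
L 97 [610.1 196.2  96.3] [191.7 196.2 200.7]
R 97 [ 609.5 -101.2   96.6] [-105.8 -101.   -96.7]
```

Converted, 0.001 m / 0.8 = 0.0013, 0.0005 m / 0.8 = 0.0006.

Request:
move_arm(
  motion=[
    [0,0,0,0.0006,0,0,0],
    [0,0,0,0.0013,0,0,0],
  ],
)

```text
clock: 6.22
eef_pos: [542.3, -117.9, 78.2]
tcp_rot: [-3.141, 0.0, 1.58]
contact_force: [-1.1, -3.0, -0.2]
opening: -0.001
grasp_force: 1.3
```

```bash
python3 -c "
from h import *
plates('t4');plates('t5')"
```

```text
[ 542.3 -117.9   78.2] [-1.11454804 -2.97618218 -0.23456772]
L 100 [609.9 196.2  96.4] [191.7 196.3 200.8]
R 100 [ 609.8 -101.5   96.4] [-106.4 -101.7  -96.9]
[ 542.3 -117.9   78.2] [ 0.32721515 -0.85978744  0.43090857]
L 94 [610.1 196.1  96.4] [191.8 196.3 200.6]
R 101 [ 609.7 -101.4   96.5] [-106.5 -101.3  -96.8]
```

Converted, 0.001 m / 0.8 = 0.0013, 0.0005 m / 0.8 = 0.0006.

Request:
move_arm(
  motion=[
    [0,0,0,0.0006,0,0,0],
    [0,0,0,0.0013,0,0,0],
  ],
)

```text
clock: 6.58
eef_pos: [542.3, -117.0, 78.3]
tcp_rot: [-3.142, 0.0, 1.58]
contact_force: [-0.1, -3.7, -1.1]
opening: -0.004
grasp_force: 1.9
```

```bash
python3 -c "
from h import *
plates('t4');plates('t5')"
```

```text
[ 542.3 -117.    78.3] [-0.0801512  -3.69853106 -1.05259226]
L 97 [609.7 196.2  96.3] [191.7 196.3 200.7]
R 101 [ 610.  -100.6   96.5] [-105.7 -100.3  -96. ]
[ 542.3 -116.9   78.3] [ 0.23344816 -1.59288327  0.59861443]
L 100 [609.6 196.2  96.1] [191.7 196.3 200.7]
R 99 [ 610.  -100.5   96.2] [-105.4 -100.9  -95.8]
```

Converted, 0.001 m / 0.8 = 0.0013, 0.0005 m / 0.8 = 0.0006.

Request:
move_arm(
  motion=[
    [0,0,0,0.0006,0,0,0],
    [0,0,0,0.0013,0,0,0],
  ],
)

```text
clock: 6.92
eef_pos: [542.3, -115.5, 78.3]
tcp_rot: [-3.142, -0.0, 1.58]
contact_force: [-1.0, -0.1, -0.4]
opening: 0.0
grasp_force: 0.0
```

```bash
python3 -c "
from h import *
plates('t4');plates('t5')"
```

```text
[ 542.3 -115.5   78.3] [-1.02386444 -0.06812502 -0.39568019]
L 98 [610.3 196.2  96.6] [191.8 196.2 200.7]
R 100 [609.7 -98.9  96.5] [-103.9  -98.9  -94.3]
[ 542.3 -115.5   78.3] [-0.33150122  0.12114267 -0.44499548]
L 96 [610.  196.2  96.5] [191.7 196.1 200.6]
R 97 [610.7 -98.5  96.1] [-103.6  -98.5  -94.1]
```

Converted, 0.001 m / 0.8 = 0.0013, 0.0005 m / 0.8 = 0.0006.

Request:
move_arm(
  motion=[
    [0,0,0,0.0006,0,0,0],
    [0,0,0,0.0013,0,0,0],
  ],
)

```text
clock: 7.28
eef_pos: [542.3, -114.7, 78.3]
tcp_rot: [3.142, -0.0, 1.58]
contact_force: [-0.1, 0.0, -0.8]
opening: 0.002
grasp_force: 0.0
```

```bash
python3 -c "
from h import *
plates('t4');plates('t5')"
```

```text
[ 542.3 -114.7   78.3] [-0.07935489  0.01357751 -0.83982741]
L 95 [610.7 196.3  96.2] [191.7 196.4 200.8]
R 96 [610.2 -96.1  96.3] [-100.9  -95.7  -91.7]
[ 542.3 -114.7   78.3] [ 0.21018107  0.22733983 -0.40350602]
L 98 [609.6 196.2  96.5] [191.5 196.2 200.7]
R 99 [610.1 -95.4  96.5] [-100.4  -95.3  -91.1]
```

It snapped ahead by about 2.7 mm. A gentle check that it is seated.

Converted, 0.0015 m / 0.8 = 0.0019, 0.0008 m / 0.8 = 0.001.

Request:
move_arm(
  motion=[
    [0,0,0,0.001,0,0,0],
    [0,0,0,0.0019,0,0,0],
  ],
)

```text
clock: 7.62
eef_pos: [542.3, -113.3, 78.3]
tcp_rot: [-3.142, -0.0, 1.58]
contact_force: [0.4, -0.9, 0.8]
opening: -0.001
grasp_force: 0.0
```

Converted, 0.0007 m / 0.8 = 0.0009, 0.0004 m / 0.8 = 0.0005.

Request:
move_arm(
  motion=[
    [0,0,0,0.0005,0,0,0],
    [0,0,0,0.0009,0,0,0],
  ],
)

```text
clock: 7.88
eef_pos: [542.3, -112.6, 78.3]
tcp_rot: [-3.142, -0.0, 1.58]
contact_force: [0.7, 0.0, 1.2]
opening: -0.0
grasp_force: 0.0
```

```bash
python3 -c "
from h import *
plates('t4');plates('t5')"
```

```text
[ 542.3 -112.6   78.3] [6.70813628e-01 1.19525399e-03 1.19947857e+00]
L 97 [610.2 196.1  96.3] [191.6 196.  200.7]
R 99 [609.3 -93.6  96.6] [-98.5 -93.7 -89.1]
[ 542.2 -112.6   78.3] [-0.00940675 -0.60142044 -0.05716877]
L 96 [610.  196.1  96.3] [191.8 196.2 200.7]
R 99 [609.6 -93.6  96.4] [-98.5 -93.5 -88.9]
```

The stop now stands at -93.6, about 2.5 mm clear of the fingers, with no force. I back off, rise and look.

Converted, -0.13 m / 0.8 = -0.1625, -0.12 m / 0.8 = -0.15.

Request:
move_arm(
  motion=[
    [0,0,0,-0.0188,0,0,0],
    [0,0,0,-0.05,0,0,0],
    [0,0,0,-0.0563,0,-0.05,0],
    [0,0,0,-0.0563,0,-0.1125,0],
    [0,0,0,-0.0563,0,-0.15,0],
    [0,0,0,-0.0563,0,-0.1625,0],
    [0,0,0,-0.0563,0,-0.1625,0],
  ],
)

```text
clock: 8.85
eef_pos: [542.6, -158.1, 208.1]
tcp_rot: [3.141, 0.0, 1.579]
contact_force: [0.1, 0.3, -0.8]
opening: 0.001
grasp_force: 0.0
```

```bash
python3 -c "
from h import *
from rig import grab_frame
print(camera_params('wrist'))
p,_,X=plates('t6')
m=p[125:225,330:440]
s,_=grab_frame('scene');w,_=grab_frame('wrist')
n=s[165:225,350:430]
out=np.hstack([cv2.resize(m,(396,360),interpolation=3),cv2.resize(n,(400,360),interpolation=3)])
cv2.imwrite('pics/c6.png',out[:,:,::-1]);cv2.imwrite('pics/w6.png',w[:,:,::-1])
"
```

```text
{'camera_matrix': array([[309.70691629,   0.        , 322.32094034],
       [  0.        , 309.70691629, 200.23581467],
       [  0.        ,   0.        ,   1.        ]]), 'world_from_camera': array([[ 9.99960265e-01,  8.31744920e-03,  3.20752061e-03,
         5.41767750e+02],
       [ 8.90103799e-03, -9.51340566e-01, -3.08012824e-01,
        -7.97516017e+01],
       [ 4.89563451e-04,  3.08029136e-01, -9.51376798e-01,
         3.50105971e+02],
       [ 0.00000000e+00,  0.00000000e+00,  0.00000000e+00,
         1.00000000e+00]])}
[ 542.6 -158.1  208.1] [ 0.10351175  0.30686081 -0.83421881]
L 98 [609.8 196.1  96.3] [191.7 196.  200.6]
R 99 [609.9 -93.5  96.1] [-98.4 -93.2 -88.9]
```

View pics/w6.png

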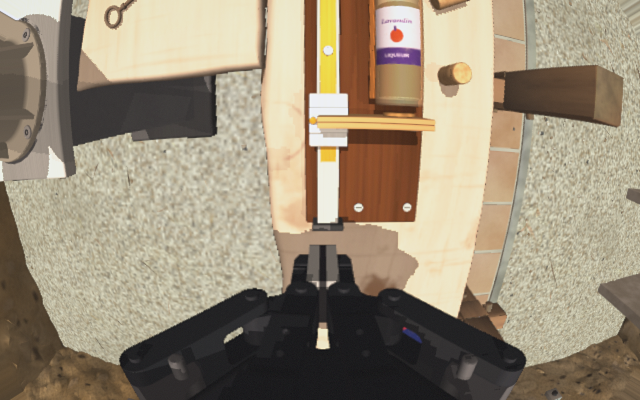

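View pics/c6.png

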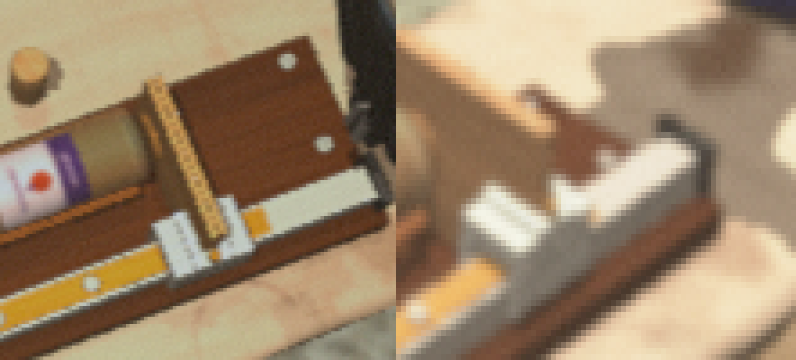

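The right stop, at wrist pixel (328,121), is close to the bottle's base. Its strip end is now visible at (328,161) in the wrist picture and at (269,222) in the top crop. That gives the strip's middle exactly.

Run:
```python
from h import *
t=cv2.cvtColor(cv2.imread('pics/t6.png'),cv2.COLOR_BGR2HSV).astype(float)
# profile of saturation along rail line x=544.3-0.0095*(y-5)
T=[]
ys=np.arange(-170,170,.5);pr=[]
c=camera_params('top')
for y in ys:
    q=np.mean([cv2.remap(t[...,1].astype(np.float32),*[np.array([[a]],np.float32) for a in proj('top',[544.6-.0095*y+dx,y,38])],cv2.INTER_LINEAR)[0,0] for dx in(-3,-1.5,0,1.5,3)]);pr.append(q)
pr=np.array(pr)
for a,b in((-150,-120),(135,160)):
    for y,q in zip(ys,pr):
        if a<=y<=b and (y%1==0): print(y,int(q),end='; ')
    print()
# wrist
c=camera_params('wrist');K=c['camera_matrix'];T=c['world_from_camera']
def w(u,v,z):
    x=np.array([u-K[0,2],v-K[1,2]])/K[0,0];r=np.hypot(*x);d=T[:3,:3]@np.r_[x/r*np.sin(r),np.cos(r)];return (T[:3,3]+d*(z-T[2,3])/d[2]).round(1)
print(w(328,161.5,38),w(328,50,38),w(380,124,97),w(400,108,53), w(313,121,60))
```

```text
Traceback (most recent call last):
  File "h.py", line 7, in proj
    c=camera_params(n);p=np.linalg.inv(c["world_from_camera"])@np.r_[P,1];q=c["camera_matrix"]@p[:3];return q[:2]/q[2]
ValueError: time passes only in moves, steps and waits
```

Run:
```python
from h import *
t=cv2.cvtColor(cv2.imread('pics/t6.png'),cv2.COLOR_BGR2HSV)
c=camera_params('top');W=np.linalg.inv(c["world_from_camera"]);K=c["camera_matrix"]
ys=np.arange(-170,170,1.);s=0
for dx in(-3,-1,1,3):
    P=np.stack([544.6-.0095*ys+dx,ys,0*ys+38,0*ys+1]);q=K@(W@P)[:3];q=(q[:2]/q[2]).astype(np.float32)
    s=s+cv2.remap(t[...,1],q[0][None],q[1][None],cv2.INTER_LINEAR)[0].astype(int)
for a,b in((-150,-120),(135,160)): print([(int(y),int(v)//4) for y,v in zip(ys,s) if a<=y<=b])
c=camera_params('wrist');K=c['camera_matrix'];T=c['world_from_camera']
def w(u,v,z):
    x=np.array([u-K[0,2],v-K[1,2]])/K[0,0];r=np.hypot(*x);d=T[:3,:3]@np.r_[x/r*np.sin(r),np.cos(r)];return (T[:3,3]+d*(z-T[2,3])/d[2]).round(1)
print(w(328,161.5,38),w(328,50,38),w(380,124,97),w(400,108,53), w(313,121,60))
```

```text
[(-150, 30), (-149, 30), (-148, 31), (-147, 31), (-146, 31), (-145, 31), (-144, 31), (-143, 30), (-142, 30), (-141, 33), (-140, 43), (-139, 65), (-138, 96), (-137, 135), (-136, 170), (-135, 196), (-134, 206), (-133, 211), (-132, 211), (-131, 209), (-130, 210), (-129, 212), (-128, 213), (-127, 204), (-126, 182), (-125, 136), (-124, 73), (-123, 27), (-122, 14), (-121, 12), (-120, 11)]
[(135, 207), (136, 206), (137, 202), (138, 200), (139, 199), (140, 201), (141, 203), (142, 204), (143, 204), (144, 202), (145, 193), (146, 165), (147, 125), (148, 82), (149, 52), (150, 35), (151, 28), (152, 28), (153, 28), (154, 28), (155, 28), (156, 28), (157, 27), (158, 27), (159, 28), (160, 28)]
[ 547.  -138.1   38. ] [545.7 -25.   38. ] [587.9 -94.8  97. ] [615.2 -81.   53. ] [532.2 -95.7  60. ]
```

The strip ends at -137.3 and +147.2, so its middle is at 5.0 and the notches are at -94.0 and +104.0. The right stop, at -93.5, is seated. Now the left one.

Converted, 0.403 m / 0.8 = 0.5038, 0.37 m / 0.8 = 0.4625.

Request:
move_arm(
  motion=[
    [0,0,0,0.05,0,0,0],
    [0,0,0,0.1188,0,0,0],
    [0,0,0,0.1875,0,0,0],
    [0,0,0,0.2563,0,0,0],
    [0,0,0,0.325,0,0,0],
    [0,0,0,0.3938,0,0,0],
    [0,0,0,0.4625,0,0,0],
    [0,0,0,0.5038,0,0,0],
  ],
)

```text
clock: 10.0
eef_pos: [538.1, 247.7, 206.8]
tcp_rot: [-3.14, 0.001, 1.582]
contact_force: [0.3, -0.5, 0.9]
opening: -0.001
grasp_force: 0.0
```

Converted, 0.13 m / 0.8 = 0.1625, 0.122 m / 0.8 = 0.1525.

Request:
move_arm(
  motion=[
    [0,0,0,0,0,0.0375,0],
    [0,0,0,0,0,0.0813,0],
    [0,0,0,0,0,0.125,0],
    [0,0,0,0,0,0.1525,0],
    [0,0,0,0,0,0.1625,0],
    [0,0,0,0,0,0.1625,0],
  ],
)

```text
clock: 10.75
eef_pos: [538.6, 245.2, 77.6]
tcp_rot: [-3.14, 0.001, 1.58]
contact_force: [0.1, -0.0, 0.6]
opening: 0.001
grasp_force: 0.0
```

Request:
move_arm(
  motion=[
    [0,0,0,-0.0125,0.005,0,0],
    [0,0,0,-0.025,0.005,0,0],
    [0,0,0,-0.035,0.005,0,0],
    [0,0,0,-0.0388,0.005,0,0],
    [0,0,0,-0.0425,0.005,0,0],
    [0,0,0,-0.0463,0.005,0,0],
    [0,0,0,-0.05,0.005,0,0],
    [0,0,0,-0.0538,0.005,0,0],
  ],
)

```text
clock: 11.75
eef_pos: [543.6, 202.6, 78.4]
tcp_rot: [3.141, -0.0, 1.58]
contact_force: [0.1, 4.1, 2.2]
opening: 0.004
grasp_force: 1.6
```

Converted, -0.024 m / 0.8 = -0.03, -0.021 m / 0.8 = -0.0263.

Request:
move_arm(
  motion=[
    [0,0,0,-0.0038,0,0,0],
    [0,0,0,-0.0075,0,0,0],
    [0,0,0,-0.0113,0,0,0],
    [0,0,0,-0.015,0,0,0],
    [0,0,0,-0.0188,0,0,0],
    [0,0,0,-0.0225,0,0,0],
    [0,0,0,-0.0263,0,0,0],
    [0,0,0,-0.03,0,0,0],
  ],
)

```text
clock: 12.75
eef_pos: [543.8, 178.2, 78.3]
tcp_rot: [3.141, -0.0, 1.58]
contact_force: [1.3, 3.0, 2.4]
opening: 0.003
grasp_force: 1.6
```

```bash
python3 -c "
from h import *
plates('t7')"
```

```text
[543.8 178.2  78.3] [1.30102912 2.98016088 2.39412598]h.py:17: RuntimeWarning: Mean of empty slice.
  q=X[m];print("L" if sg>0 else "R",len(q),q.mean(0).round(1),np.percentile(q[:,1],[5,50,95]).round(1))
  ret = um.true_divide(
Traceback (most recent call last):
  File "h.py", line 17, in plates
    q=X[m];print("L" if sg>0 else "R",len(q),q.mean(0).round(1),np.percentile(q[:,1],[5,50,95]).round(1))
                                                                ~~~~~~~~~~~~~^^^^^^^^^^^^^^^^^^
IndexError: index -1 is out of bounds for axis 0 with size 0
```

Converted, -0.024 m / 0.8 = -0.03, -0.003 m / 0.8 = -0.0038.

Request:
move_arm(
  motion=[
    [0,0,0,-0.0038,0,0,0],
    [0,0,0,-0.0075,0,0,0],
    [0,0,0,-0.0113,0,0,0],
    [0,0,0,-0.015,0,0,0],
    [0,0,0,-0.0188,0,0,0],
    [0,0,0,-0.0225,0,0,0],
    [0,0,0,-0.0263,0,0,0],
    [0,0,0,-0.03,0,0,0],
  ],
)

```text
clock: 13.8
eef_pos: [543.8, 154.3, 78.2]
tcp_rot: [-3.141, -0.0, 1.58]
contact_force: [0.1, 5.7, -1.0]
opening: 0.0
grasp_force: 2.6
```

Converted, -0.022 m / 0.8 = -0.0275, -0.02 m / 0.8 = -0.025.

Request:
move_arm(
  motion=[
    [0,0,0,-0.0038,0,0,0],
    [0,0,0,-0.0075,0,0,0],
    [0,0,0,-0.0113,0,0,0],
    [0,0,0,-0.015,0,0,0],
    [0,0,0,-0.0188,0,0,0],
    [0,0,0,-0.0225,0,0,0],
    [0,0,0,-0.025,0,0,0],
    [0,0,0,-0.0275,0,0,0],
  ],
)

```text
clock: 14.8
eef_pos: [544.0, 132.4, 78.2]
tcp_rot: [-3.142, -0.0, 1.58]
contact_force: [1.1, 6.0, -0.8]
opening: -0.001
grasp_force: 2.9
```

```bash
sed -i 's/def plates(tag):/def plates(tag,cam="top"):/; s/grab_frame("top")/grab_frame(cam)/; s/camera_params("top");K/camera_params(cam);K/; s/q=X\[m\];/q=X[m]\n        if len(q):/' h.py; python3 -c "
from h import *
plates('t8');plates('s8','scene')"
```

```text
[544.  132.4  78.2] [ 1.12045373  5.99052734 -0.81991764]
R 99 [610.  -93.6  96.1] [-98.8 -93.6 -88.9]
[544.  132.1  78.2] [ 2.2116026   3.35677538 -1.25671022]
L 27 [616.2 119.8  95. ] [116.3 120.6 121.6]
R 62 [610.1 -91.8  95.3] [-96.9 -90.5 -86.9]
```

Converted, -0.0038 m / 0.8 = -0.0048, -0.0032 m / 0.8 = -0.004.

Request:
move_arm(
  motion=[
    [0,0,0,-0.001,0,0,0],
    [0,0,0,-0.002,0,0,0],
    [0,0,0,-0.003,0,0,0],
    [0,0,0,-0.004,0,0,0],
    [0,0,0,-0.0048,0,0,0],
  ],
)

```text
clock: 15.52
eef_pos: [543.8, 128.2, 78.3]
tcp_rot: [-3.141, 0.001, 1.58]
contact_force: [-0.1, 2.0, -0.3]
opening: 0.002
grasp_force: 0.5
```

Converted, -0.001 m / 0.8 = -0.0013, -0.0005 m / 0.8 = -0.0006.

Request:
move_arm(
  motion=[
    [0,0,0,-0.0006,0,0,0],
    [0,0,0,-0.0013,0,0,0],
  ],
)

```text
clock: 15.78
eef_pos: [543.9, 128.0, 78.3]
tcp_rot: [-3.141, -0.001, 1.579]
contact_force: [-1.6, 5.9, -0.7]
opening: 0.001
grasp_force: 3.1
```

Request:
move_arm(
  motion=[
    [0,0,0,-0.0006,0,0,0],
    [0,0,0,-0.0013,0,0,0],
  ],
)

```text
clock: 16.02
eef_pos: [544.1, 126.5, 78.3]
tcp_rot: [-3.142, 0.0, 1.58]
contact_force: [-0.1, 2.0, 0.2]
opening: -0.002
grasp_force: 1.3
```

```bash
python3 -c "
from h import *
plates('t9');plates('s9','scene');plates('w9','wrist')" | grep -v R
```

```text
[544.1 126.5  78.3] [-0.07129439  2.00015867  0.21180501]
[544.1 126.4  78.3] [-0.49107687  0.27839027  0.74180052]
L 31 [615.2 114.   95.3] [110.1 114.7 116.2]
[544.2 126.4  78.3] [ 0.65880145 -0.49485457  0.02853813]
L 1123 [606.8 116.5  94.5] [111.9 117.  120.2]
```

Converted, -0.001 m / 0.8 = -0.0013, -0.0005 m / 0.8 = -0.0006.

Request:
move_arm(
  motion=[
    [0,0,0,-0.0006,0,0,0],
    [0,0,0,-0.0013,0,0,0],
  ],
)

```text
clock: 16.42
eef_pos: [544.1, 125.4, 78.3]
tcp_rot: [-3.142, 0.0, 1.58]
contact_force: [-0.5, 0.4, -0.2]
opening: 0.004
grasp_force: 0.0
```

```bash
python3 -c "
from h import *
plates('s9','scene');plates('s9','scene')" | grep -v R
```

```text
[544.1 125.4  78.3] [-0.4849901   0.41956196 -0.15850369]
L 22 [619.6 111.8  94.7] [108.7 112.1 113.1]
[544.2 125.4  78.3] [ 0.03199095 -0.38803595  0.39349837]
L 21 [617.6 111.6  95.1] [108.7 112.  113.2]
```

Converted, -0.001 m / 0.8 = -0.0013, -0.0005 m / 0.8 = -0.0006.

Request:
move_arm(
  motion=[
    [0,0,0,-0.0006,0,0,0],
    [0,0,0,-0.0013,0,0,0],
  ],
)

```text
clock: 16.77
eef_pos: [544.2, 124.6, 78.3]
tcp_rot: [3.142, 0.0, 1.58]
contact_force: [-0.5, -0.7, 0.6]
opening: 0.0
grasp_force: 0.0
```

```bash
python3 -c "
from h import *
plates('s9','scene');plates('s9','scene')" | grep -v R
```

```text
[544.2 124.6  78.3] [-0.5332231  -0.69359687  0.61278245]
L 10 [621.9 108.8  95.1] [106.9 109.  110.2]
[544.1 124.5  78.3] [-0.15896134 -0.22015163 -0.24702223]
L 11 [625.2 108.9  94.5] [107. 109. 111.]
```

Converted, -0.0012 m / 0.8 = -0.0015, -0.0006 m / 0.8 = -0.0008.

Request:
move_arm(
  motion=[
    [0,0,0,-0.0008,0,0,0],
    [0,0,0,-0.0015,0,0,0],
  ],
)

```text
clock: 17.12
eef_pos: [544.1, 123.4, 78.3]
tcp_rot: [-3.142, 0.0, 1.58]
contact_force: [-0.2, -0.5, 0.2]
opening: 0.004
grasp_force: 0.0
```

```bash
python3 -c "
from h import *
plates('s9','scene');plates('s9','scene')" | grep -v R
```

```text
[544.1 123.4  78.3] [-0.16211816 -0.45505734  0.23309797]
L 15 [617.7 108.7  94.8] [106.5 108.6 110.4]
[544.1 123.3  78.3] [0.54990453 0.03574716 0.1643124 ]
L 15 [617.7 108.6  94.2] [107.  109.  109.7]
```

Converted, 0.18 m / 0.8 = 0.225, 0.17 m / 0.8 = 0.2125.

Request:
move_arm(
  motion=[
    [0,0,0,0.0188,0,0,0],
    [0,0,0,0.0563,0,0,0],
    [0,0,0,0.1125,0,-0.025,0],
    [0,0,0,0.15,0,-0.075,0],
    [0,0,0,0.1875,0,-0.1375,0],
    [0,0,0,0.2125,0,-0.1875,0],
    [0,0,0,0.225,0,-0.2,0],
    [0,0,0,0.225,0,-0.2,0],
  ],
)

```text
clock: 18.23
eef_pos: [542.3, 304.4, 238.3]
tcp_rot: [3.141, -0.0, 1.581]
contact_force: [-0.2, -0.3, -1.0]
opening: -0.003
grasp_force: 0.0
```

```bash
python3 -c "
from h import *
p,d,X=plates('t10');plates('s10','scene')
cv2.imwrite('pics/c10.png',cv2.resize(p[125:285,220:445],None,fx=3.5,fy=3.5,interpolation=3)[:,:,::-1])"
```

```text
[542.3 304.4 238.3] [-0.22957573 -0.33309353 -1.00716585]
L 94 [609.1 103.9  96.2] [ 99.3 103.8 108.5]
R 97 [609.9 -93.7  96.5] [-98.5 -93.8 -88.9]
[541.8 303.4 237.2] [-0.71280284 -0.39258382 -0.52113276]
L 72 [609.9 105.5  95.5] [ 99.5 106.  109.5]
R 57 [608.9 -92.1  95.6] [-98.3 -90.9 -87.5]
```

View pics/c10.png

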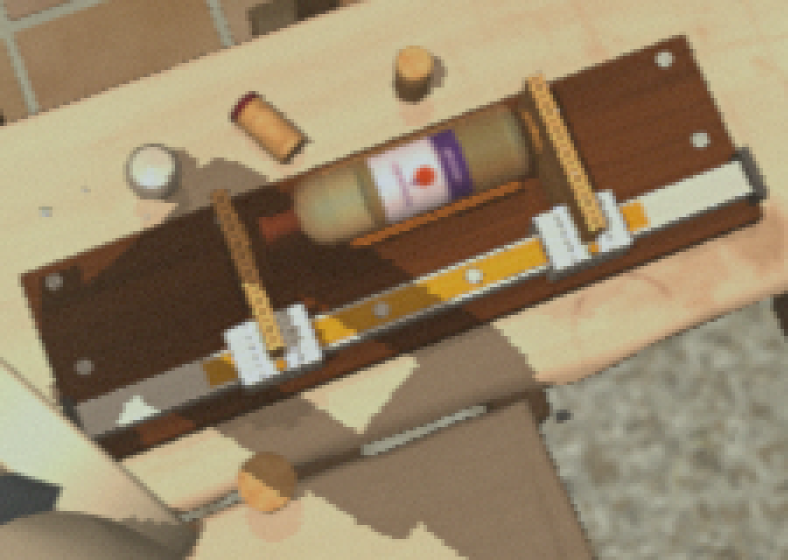

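The plates stand at 103.9 and -93.7, 197.6 mm apart against the 198 mm expected. Both are in their notches, the bottle and the corks in view have not moved, and the arm is clear.

```bash
python3 -c "
from rig import order
print(order.sign_off())"
```

```text
the job is handed in; nothing more can be done
None
```

Both stops were pushed from the outside and measured within about 0.5 mm of their notches, with the bottle unmoved, and the job is handed in; in the last picture the arm hid the front cork, so I could not confirm that one stayed put.

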